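Load the glue-curing pot, cover it and wind its timer

TASK

Stand every steel post in the round curing pot, each centred on a white spot of its own with its orange glued pad turned squarely to that spot's red tick (straight towards the lamp side). Then put the clear plastic cover on so that it sits fully home and level with its yellow tab over the pot's red block, and after that wind the timer key clockwise up to its stop. Leave the oil bottle, the wooden offcut and the wrench where they are.

Things in the scene. Friction and masses are not known exactly. Their poses are not given: they have to be found in the camera images.
- post0: steel post, 200 g, standing: round foot 40 dia x 14 high, round shank 16 dia up to 52 above its underside. An orange glued pad, 16 wide, sticks out of the foot on its +x side to 25 from the axis. Origin: centre of underside; z up; +x points out through the pad. Two to four posts are present (an absent one reads None)
- post1: steel post, 200 g, standing: round foot 40 dia x 14 high, round shank 16 dia up to 52 above its underside. An orange glued pad, 16 wide, sticks out of the foot on its +x side to 25 from the axis. Origin: centre of underside; z up; +x points out through the pad. Two to four posts are present (an absent one reads None)
- post2: steel post, 200 g, standing: round foot 40 dia x 14 high, round shank 16 dia up to 52 above its underside. An orange glued pad, 16 wide, sticks out of the foot on its +x side to 25 from the axis. Origin: centre of underside; z up; +x points out through the pad. Two to four posts are present (an absent one reads None)
- post3: steel post, 200 g, standing: round foot 40 dia x 14 high, round shank 16 dia up to 52 above its underside. An orange glued pad, 16 wide, sticks out of the foot on its +x side to 25 from the axis. Origin: centre of underside; z up; +x points out through the pad. Two to four posts are present (an absent one reads None)
- pot: fixed round aluminium pot: 170 outside, 160 bore, 70 high, floor top 6 above the origin. On its +x side: a violet UV lamp strip 3 thick along the inside of the wall (100 long, 19 to 53 up) and outside a red block, 26 wide, out to 113, top 4 below the rim. Four white spots on the floor. Origin: centre of underside; +x points to lamp and red block
- mark (a point): centre of the top of the pot's red block, on the pot's x axis, 98 from the pot's axis
- spot0 (a point): centre of a white spot, 48 dia, on the pot's floor, at x = 27, y = 27 in the pot's frame; its axes are the pot's, and its red tick lies on its +x side (towards the lamp)
- spot1 (a point): centre of a white spot, 48 dia, on the pot's floor, at x = 27, y = -27 in the pot's frame; its axes are the pot's, and its red tick lies on its +x side (towards the lamp)
- spot2 (a point): centre of a white spot, 48 dia, on the pot's floor, at x = -27, y = 27 in the pot's frame; its axes are the pot's, and its red tick lies on its +x side (towards the lamp)
- spot3 (a point): centre of a white spot, 48 dia, on the pot's floor, at x = -27, y = -27 in the pot's frame; its axes are the pot's, and its red tick lies on its +x side (towards the lamp)
- cover: loose clear plastic round cover, 200-330 g: flange 184 dia, from 6 to 11 above the origin; below it a bevelled plug 154 dia, 6 deep, that drops into the pot's bore; on top a grey knob 24 x 24 square (faces along x, y), 11 to 45 up. Yellow tab 16 wide on the +x side, out to 113. Origin: centre of the plug's underside; z up; +x out through the tab. Seated: 64 above the pot's origin
- timer: fixed round green clockwork timer, 80 dia x 45 high, white dial on top with the key standing upright in its middle. Origin: centre of its underside
- key_blade (a point): centre of the timer key's upright brass blade, 67 above the bench: blade 46 long (point x, x = the end painted red), 8 thick (point y), 28 high (from 53 to 81 above the bench); it turns with the key
- key (a joint): turn of the timer key, rad: 0 run down, grows clockwise seen from above, hard stop at 5.60 (fully wound); starts between 0 and 0.9. A spring resists (0.1 N m at first, 0.18 near the end); a brake holds the key where it is let go, so wind it in several grasps. At 0 the blade's red end points along the timer's +x, to the red line on the dial
- oil: small amber oil bottle, 44 dia x 110 high, bystander: leave alone. Origin: centre of its underside
- offcut: wooden offcut 100 x 45 x 35 high, bystander: leave alone. Origin: centre of its underside
- wrench: steel wrench 160 long lying on the bench, bystander: leave alone
Things that resemble listed ones, but are neither listed nor needed, are in the scene too. Leave any green look-alike of the post0 alone.

How it is judged:
On the way, in this order (a step that is already met when the one before it is completed fails the run):
1. every post present stands upright on the pot's floor on a white spot of its own, its orange pad facing that spot's red tick ((horizontal distance between post0 and spot0 below 0.01 m or horizontal distance between post0 and spot1 below 0.01 m or horizontal distance between post0 and spot2 below 0.01 m or horizontal distance between post0 and spot3 below 0.01 m) and z of post0 in the frame of pot between 0.003 and 0.009 m and angle between each of post0, post1, post2, post3's own z axis and vertical below 0.1 rad and angle between the x axis of each of post0, post1, post2, post3 and the x axis of pot, either way round below 0.2 rad and x of mark in the frame of post0 above 0 m and linear speed of each of post0, post1, post2, post3 below 0.03 m/s and (horizontal distance between post1 and spot0 below 0.01 m or horizontal distance between post1 and spot1 below 0.01 m or horizontal distance between post1 and spot2 below 0.01 m or horizontal distance between post1 and spot3 below 0.01 m) and z of post1 in the frame of pot between 0.003 and 0.009 m and x of mark in the frame of post1 above 0 m and (horizontal distance between post2 and spot0 below 0.01 m or horizontal distance between post2 and spot1 below 0.01 m or horizontal distance between post2 and spot2 below 0.01 m or horizontal distance between post2 and spot3 below 0.01 m) and z of post2 in the frame of pot between 0.003 and 0.009 m and x of mark in the frame of post2 above 0 m and (horizontal distance between post3 and spot0 below 0.01 m or horizontal distance between post3 and spot1 below 0.01 m or horizontal distance between post3 and spot2 below 0.01 m or horizontal distance between post3 and spot3 below 0.01 m) and z of post3 in the frame of pot between 0.003 and 0.009 m and x of mark in the frame of post3 above 0 m), for 0.2 s.
2. the cover is fully seated and level on the pot with its yellow tab over the red block, posts still in place (all of step 1 and z of cover in the frame of pot between 0.0615 and 0.0665 m and angle between the z axis of cover and the z axis of pot, either way round below 0.03 rad and angle between cover's own z axis and vertical below 0.5 rad and horizontal distance between cover and pot below 0.006 m and angle between the x axis of cover and the x axis of pot, either way round below 0.12 rad and x of mark in the frame of cover above 0 m and linear speed of cover below 0.03 m/s), for 0.2 s.
3. the timer key is then wound to its stop (beyond 5.2 rad) (value of joint key above 5.2 rad), for 0.2 s.
At the end, for the whole second after the job is handed in: Each post at rest on its own spot (10 mm), upright (0.1 rad), pad within 0.20 rad of straight to the lamp side; cover on the pot, origin 61.5-66.5 mm above the pot's, level within 0.03 rad, centred within 6 mm, tab within 0.12 rad of the red block; key beyond 5.2 rad (all of step 2 and value of joint key above 5.2 rad); the robot touches nothing.
It fails at once if the oil is moved more than 30 mm (distance of oil from where it was at the start of the episode above 0.03 m).
It fails at once if the offcut is moved more than 30 mm (distance of offcut from where it was at the start of the episode above 0.03 m).
It fails at once if the wrench is moved more than 30 mm (distance of wrench from where it was at the start of the episode above 0.03 m).
Of post0, post1, post2, post3 only 2 to 4 are there at a start; the rules pass over those that are not, and their reading is None.
At some moment in a run one of cover, post0, post1 may be knocked a few centimetres aside while the robot is not near it.
It also fails if it takes over 210 s, if anything falls off the work surface, if the arm or the gripper's body presses on something with over 40 N, if the wrist force passes 120 N, or if a joint passes its speed limit or range.

ROBOT

A 6-joint arm with a two-finger parallel gripper is mounted at the origin on the work surface. World frame = base frame: x ahead of the robot, y to its left, z up, the work surface at z = 0. Lengths are in m, angles in rad, forces in N, time in s.
With the tool pointing down it reaches from about 0.3 to 0.875 m from the base axis. Payload 6.4 kg.
Tool frame: the origin (TCP) lies midway between the tips of the shut fingers; the grasp point (between the pads) lies 19 mm behind it; z points along the fingers, y is the line along which they close (so a half turn about z gives the same grasp; the last joint's range is limited). The gripper opens to 85 mm and grips with 20 to 120 N. Pads are 22 mm wide; open, the fingers measure 114 mm over their backs; the gripper's body (76 mm by 85 mm) begins 54 mm behind the grasp point. The pads swing forward as they close: fully open they stand 13 mm farther back than shut.
Start: joints at [-1.393, 0.181, 1.607, -0, 1.354, -0.206], TCP at [0.215, -0.533, 0.231] pointing down, gripper open.
Joint ranges: [-2.99, 2.99], [-0.89, 2.07], [0.3, 2.58], [-1.14, 4.28], [0, 2.63], [-3.12, 3.12]. Speed limits (rad/s): [2.57, 2.57, 3.01, 3.14, 3.14, 3.14].

INTERFACE

Orientations are given as a unit quaternion [w, x, y, z].
In Python, from bench import * gives the robot as it stands.
- The arm moves only by the tool play_rows, never from a script. Its argument "plan" is a list of rows, each a list of 3 entries, a list of its own where there are three numbers: the finger opening in mm, from 0 to 85.4, then the shift along the tool's x, y, z normalised to -1 to 1, where 1 is 40 cm, then the turn about the tool's z normalised to -1 to 1, where 1 is pi rad. A call has 1 to 10 rows; each row is the pose to reach, as a shift and turn from the pose commanded when the call began, along the tool's axes at that moment, turning the shorter way round; what a row does not reach only later rows make up. A row lasts 1/10 s, in which the tool goes at most 50 mm and 8.59 degrees, less where a joint would pass 70% of its speed; a pose out of reach is approached as far as the arm can. A call with a number of a shift or a turn outside -1 to 1 is refused whole. A call with a gripper value outside its range is refused whole. The fingers move at their own pace and stop on an object; the grip force is fixed at half the most. Time passes only in rows, so rows that repeat a pose let the fingers close. It gives the time, the measured TCP pose, the force, the opening and the grip force at its end, in the units of the state.
- get_obs(): the state, without advancing time (a new reading comes with each control period).
- camera(name): name is "side" or "top" or "wrist"; returns a dict with "image" (480x640x3 uint8, red, green, blue), "range_z" (480x640 float32, m along the optical axis (not along the pixel's ray), 0 where there is no reading), "intrinsics" (3x3 intrinsics, pixels), "k1" (the pictures are not rectified: a ray, as slopes to the right and down, at radius r is drawn at 1 + k1 r^2 times it, then the intrinsics apply), "rvec" (rotation vector, rad) and "tvec" (3), from world to camera coordinates, as OpenCV has them; the wrist camera has in their place "T_tool_cam" (4x4, takes a point from camera to tool coordinates, whose origin is the TCP and whose axes are the flange's). Camera axes: x right, y down, z forward; pixel columns grow to the right and rows downward; lengths in m; the calibration is good to about 2 mm. A picture is of the moment at which its call begins: read the wrist's pose just before it.
- hand_in(): hands the job in; it is judged then, once.
Trained networks look in a picture, given as the dict that the camera call returned (one of the last four; its "shot" number tells which), for a name from the list of things; names that differ only in an ending like _2 or _b are one class to them, and where a whole thing is asked for, a point or a joint stands for the part that bears it (a point fixed in the world has none). Each returns a list of dicts, best first, with "conf" (0 to 1); they miss things now and then, are a little off and sometimes report something else, mostly with a low value. They report only what shows in the picture. A call takes as long as a camera call. They do not tell look-alikes from the thing itself.
- search_frame(picture, label): "rect" ([centre column, centre row, width, height] in pixels, round what is visible of it).
- masks_of(picture, label): "mask" (480x640 bool, what is visible of it) and "rect" ([centre column, centre row, width, height] in pixels, round what is visible of it).
The state is a dict: "time_s": time; "q": joint angles; "dq": joint speeds; "joint_efforts": joint torques, N m; "eef_pos": TCP position; "eef_rot": TCP orientation; "wrist_force": force on the tool from outside, world axes, zero at the start; "torque": the same for the moment, N m; "opening": opening from 0.0 (shut) to 1.0 (fully open); "grasp_force": force on a finger pad.
Only numpy, scipy, OpenCV 4.12 (cv2) and the standard library are available. Lean on these libraries where they do the work, as an engineer would, in place of code of your own. Each camera call takes 0.05 s, during which the arm holds its last target. There are 200 camera calls.

## Working session

There is one attempt and no reset: what is moved stays moved. The work goes in short steps, Python scripts to look and compute and a tool call to move; the robot and the scene stay as the last step left them, time stands still between calls to the robot, and variables do not carry over. Pictures are saved under pics/ and viewed, at most 14 in all, crops included, and the job is handed in when it is done.

Besides the shell and the picture viewer there is one more tool, called after "Call:" by a JSON object that holds its "api" and its "payload". play_rows: Moves the arm, as the interface text tells. Its arguments: {"type":"object","properties":{"plan":{"type":"array","items":{"type":"array"}}},"required":["plan"]}

```bash
ls; mkdir -p pics
cat > h.py <<'E'
from bench import *
import numpy as np, cv2
from scipy.spatial.transform import Rotation as R
def shot(name):
    o=get_obs(); c=camera(name); c['o']=o; return c
def save(c,fn,crop=None,scale=1):
    im=c['image'][...,::-1]
    if crop: im=im[crop[1]:crop[3],crop[0]:crop[2]]
    if scale!=1: im=cv2.resize(im,None,fx=scale,fy=scale,interpolation=cv2.INTER_CUBIC)
    cv2.imwrite('pics/'+fn,im)
def cam2world(c):
    if 'rvec' in c:
        Rm=cv2.Rodrigues(np.array(c['rvec'],float))[0]; t=np.array(c['tvec'],float).ravel()
        return Rm.T, -Rm.T@t
    o=c['o']; q=o['eef_rot']; Rt=R.from_quat([q[1],q[2],q[3],q[0]]).as_matrix()
    T=np.array(c['T_tool_cam']); return Rt@T[:3,:3], Rt@T[:3,3]+np.array(o['eef_pos'])
def rays(c,uv):
    K=np.array(c['intrinsics']); uv=np.asarray(uv,float).reshape(-1,2)
    d=np.stack([(uv[:,0]-K[0,2])/K[0,0],(uv[:,1]-K[1,2])/K[1,1]],1); s=d.copy()
    for _ in range(20): s=d/(1+c['k1']*(s**2).sum(1,keepdims=True))
    return np.c_[s,np.ones(len(s))]
def onplane(c,uv,z):
    Rm,p=cam2world(c); r=rays(c,uv)@Rm.T
    return p+r*((z-p[2])/r[:,2])[:,None]
def cloud(c,mask=None):
    d=c['range_z']; m=d>0
    if mask is not None: m&=mask
    v,u=np.nonzero(m); Rm,p=cam2world(c)
    return (rays(c,np.c_[u,v])*d[v,u][:,None])@Rm.T+p, c['image'][v,u], np.c_[u,v]
E
cat > a.py <<'E'
from h import *
np.set_printoptions(precision=3,suppress=True)
for n in ['top','side']:
    c=shot(n); save(c,n+'0.png')
    if n=='top':
        print(c['o']); 
    print(n,cam2world(c),c['intrinsics'],c['k1'])
    for l in ['post0','pot','cover','timer','key_blade','oil','offcut','wrench']:
        for r in masks_of(c,l):
            P,_,_=cloud(c,r['mask'])
            print(l,round(r['conf'],2),np.round(r['rect'],0), np.median(P,0) if len(P) else None, P.max(0)if len(P) else None)
E
python3 a.py
```

```text
pics
{'time_s': 0.0, 'q': array([-1.393,  0.182,  1.608, -0.   ,  1.354, -0.206]), 'dq': array([-0.002, -0.002,  0.   ,  0.001,  0.   , -0.001]), 'joint_efforts': array([  0.   , -44.487, -35.134,  -0.   ,   0.009,  -0.   ]), 'eef_pos': array([ 0.215, -0.533,  0.23 ]), 'eef_rot': array([-0.001,  0.982,  0.191,  0.   ]), 'wrist_force': array([-1.459,  0.275, -0.434]), 'torque': array([ 0.016, -0.04 , -0.023]), 'grasp_force': 0.0, 'opening': 0.9979326452085474}
top (array([[-0.004, -0.999,  0.05 ],
       [-1.   ,  0.004, -0.006],
       [ 0.005, -0.05 , -0.999]]), array([ 0.499, -0.008,  1.549])) [[614.111   0.    320.269]
 [  0.    614.111 233.198]
 [  0.      0.      1.   ]] 0.022311495892786446
post0 0.81 [196. 197.  20.  12.] [0.664 0.294 0.015] [0.683 0.319 0.057]
post0 0.79 [170. 244.  19.  19.] [0.55  0.356 0.014] [0.573 0.384 0.059]
post0 0.75 [287. 252.  73.  77.] [0.521 0.065 0.007] [0.622 0.154 0.079]
post0 0.6 [210. 235.  16.   9.] [0.578 0.257 0.016] [0.595 0.278 0.058]
pot 0.72 [289. 255.  72.  78.] [0.521 0.067 0.007] [0.617 0.153 0.079]
cover 0.61 [463. 278.  76.  74.]
[... 1016 characters left out ...]
 [0.656 0.15  0.074]
pot 0.7 [208. 289.  20.  52.] [0.715 0.216 0.056] [0.744 0.23  0.113]
cover 0.58 [423. 207.  71.  35.] [ 0.457 -0.363  0.012] [ 0.559 -0.278  0.052]
cover 0.28 [326. 283.  97.  71.] [0.52  0.053 0.035] [0.612 0.15  0.074]
timer 0.81 [319. 218.  34.  36.] [ 0.638 -0.146  0.042] [ 0.727 -0.118  0.083]
key_blade 0.58 [320. 208.   4.  20.] [ 0.646 -0.16   0.071] [ 0.667 -0.143  0.083]
oil 0.92 [208. 287.  25.  53.] [0.716 0.215 0.055] [0.839 0.23  0.113]
oil 0.28 [326. 281. 101.  72.] [0.52  0.052 0.035] [0.654 0.15  0.074]
offcut 0.72 [242. 260.  51.  36.] [0.735 0.054 0.032] [0.787 0.099 0.039]
wrench 0.69 [350. 196.  52.  15.] [ 0.657 -0.371  0.006] [ 0.738 -0.35   0.013]
```

Run:
```python
import cv2
a=cv2.imread('pics/top0.png'); 
cv2.imwrite('pics/top0c.png',cv2.resize(a[140:320,140:520],None,fx=2.1,fy=2.1,interpolation=cv2.INTER_CUBIC))
```

```text
(no output)
```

View pics/top0c.png

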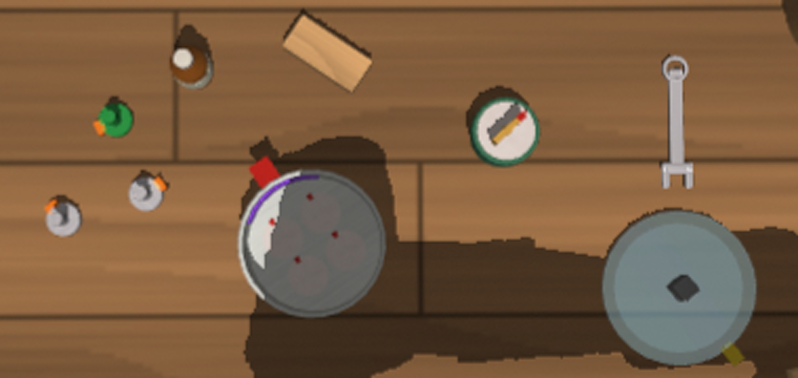

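View pics/side0.png

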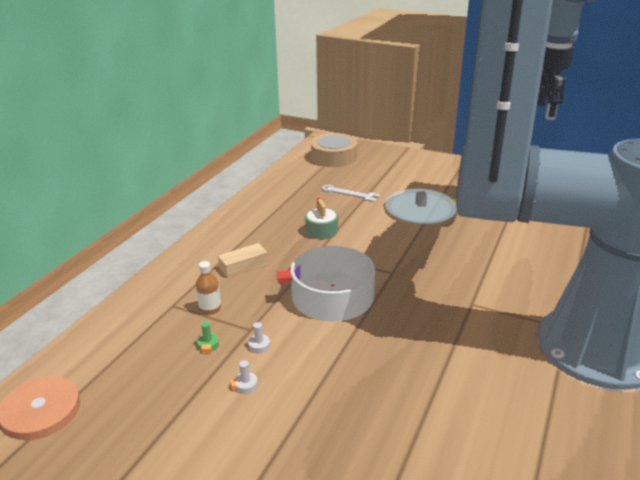

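```bash
cat >> h.py <<'E'
import sys
def go(x=None,y=None,z=None,yaw=None,o=None):
    """prints the normalised shift/turn from current pose to world TCP x,y,z; yaw=angle of tool x axis in world (mod pi unless full)"""
    o=o or get_obs(); q=o['eef_rot']; Rt=R.from_quat([q[1],q[2],q[3],q[0]]).as_matrix(); p=np.array(o['eef_pos'])
    t=np.array([p[i] if v is None else v for i,v in enumerate((x,y,z))])
    s=Rt.T@(t-p)/0.4; cur=np.arctan2(Rt[1,0],Rt[0,0]); turn=0
    if yaw is not None:
        d=(yaw-cur+np.pi)%(2*np.pi)-np.pi; turn=-d/np.pi
    print('t',round(o['time_s'],2),'p',np.round(p,4),'yaw',round(cur,3),'tilt',np.round(Rt[:,2],3),'q6',round(o['q'][5],3),'shift',np.round(s,4),'turn',round(turn,4), 'q6 after(if +)',round(o['q'][5]+turn*np.pi,2))
E
python3 - <<'E'
from h import *
np.set_printoptions(precision=3,suppress=True)
c=shot('wrist'); print(c['T_tool_cam'],c['intrinsics'],c['k1'])
go(0.52,0.28,0.35)
c=shot('top')
# any unexplained objects above bench
P,col,uv=cloud(c)
m=(P[:,2]>0.012)&(abs(P[:,0]-.55)<.4)
im=np.zeros((480,640),np.uint8); im[uv[m][:,1],uv[m][:,0]]=255
n,l,s,ce=cv2.connectedComponentsWithStats(im)
for i in range(1,n):
    if s[i,4]>15: print(ce[i].round(),s[i,4],np.median(P[(l[uv[:,1],uv[:,0]]==i)],0))
# orange pixels
hsv=cv2.cvtColor(c['image'],cv2.COLOR_RGB2HSV)
o=((hsv[...,0]<18)&(hsv[...,0]>5)&(hsv[...,1]>200)&(hsv[...,2]>150)).astype(np.uint8)
n,l,s,ce=cv2.connectedComponentsWithStats(o)
for i in range(1,n):
    if s[i,4]>3: print('orange',ce[i].round(1),s[i,4],onplane(c,ce[i],.01))
E
```

```text
[[-0.002 -0.956 -0.292  0.075]
 [ 1.    -0.001 -0.001 -0.001]
 [ 0.    -0.292  0.956 -0.141]
 [ 0.     0.     0.     1.   ]] [[407.809   0.    327.592]
 [  0.    407.809 238.127]
 [  0.      0.      1.   ]] -0.03766032950461934
t 0.95 p [ 0.215 -0.533  0.231] yaw 0.384 tilt [ 0. -0. -1.] q6 -0.206 shift [ 1.467 -1.6   -0.297] turn 0 q6 after(if +) -0.21
[ 93. 132.] 1887 [0.831 0.55  0.018]
[546. 141.] 2833 [ 0.799 -0.572  0.05 ]
[296. 166.] 765 [0.742 0.043 0.034]
[231. 172.] 323 [0.72  0.198 0.075]
[380. 203.] 847 [ 0.648 -0.163  0.045]
[194. 197.] 155 [0.665 0.296 0.017]
[281. 248.] 851 [0.554 0.101 0.066]
[210. 232.] 157 [0.58  0.258 0.016]
[169. 244.] 164 [0.55  0.356 0.017]
[456. 252.] 24 [ 0.525 -0.356  0.013]
[466. 250.] 21 [ 0.532 -0.381  0.013]
[480. 249.] 17 [ 0.535 -0.415  0.014]
[441. 260.] 19 [ 0.507 -0.317  0.013]
[473. 262.] 27 [ 0.505 -0.395  0.014]
[465. 278.] 275 [ 0.463 -0.37   0.017]
[476. 270.] 31 [ 0.48  -0.405  0.013]
[445. 282.] 16 [ 0.45  -0.326  0.014]
[493. 289.] 16 [ 0.434 -0.447  0.014]
[433. 292.] 17 [ 0.43  -0.299  0.014]
[467. 300.] 20 [ 0.408 -0.38   0.013]
[452. 305.] 34 [ 0.397 -0.343  0.013]
[478. 300.] 16 [ 0.408 -0.409  0.014]
[555. 421.] 15349 [ 0.227 -0.456  0.576]
[318. 427.] 11687 [ 0.284 -0.006  0.748]
orange [186.9 200.6] 16 [[0.659 0.318 0.01 ]]
orange [216.2 226.5] 13 [[0.593 0.244 0.01 ]]
orange [164.1 236.7] 11 [[0.568 0.374 0.01 ]]
```

Call:
{"api": "play_rows", "payload": {"plan": [[85,[0.8,-0.8,-0.297],0],[85,[0.8,-0.8,-0.297],0],[85,[0.8,-0.8,-0.297],0],[85,[0.8,-0.8,-0.297],0],[85,[0.8,-0.8,-0.297],0],[85,[0.8,-0.8,-0.297],0],[85,[0.8,-0.8,-0.297],0],[85,[0.8,-0.8,-0.297],0],[85,[0.8,-0.8,-0.297],0],[85,[0.8,-0.8,-0.297],0]]}}

```text
time_s: 2.0
eef_pos: [0.3935, -0.1134, 0.352]
eef_rot: [0.001, 0.981, 0.193, 0.002]
wrist_force: [-0.7, -0.5, -0.1]
opening: 0.992
grasp_force: 0.0
```

Call:
{"api": "play_rows", "payload": {"plan": [[85,[0.6,-0.7,0],0],[85,[0.6,-0.7,0],0],[85,[0.6,-0.7,0],0],[85,[0.6,-0.7,0],0],[85,[0.6,-0.7,0],0],[85,[0.6,-0.7,0],0],[85,[0.6,-0.7,0],0],[85,[0.6,-0.7,0],0],[85,[0.6,-0.7,0],0],[85,[0.6,-0.7,0],0]]}}

```text
time_s: 3.0
eef_pos: [0.5096, 0.2327, 0.3498]
eef_rot: [0.0, 0.982, 0.191, -0.0]
wrist_force: [-0.1, -0.5, -0.6]
opening: 0.999
grasp_force: 0.0
```

```bash
cat > m.py <<'E'
from h import *
np.set_printoptions(precision=4,suppress=True)
c=shot('wrist'); save(c,sys.argv[1]); go(0.52,0.28,0.35)
hsv=cv2.cvtColor(c['image'],cv2.COLOR_RGB2HSV)
for r in masks_of(c,'post0'):
    m=r['mask']; P,col,uv=cloud(c,cv2.dilate(m.astype(np.uint8),np.ones((7,7)))>0)
    h=hsv[uv[:,1],uv[:,0]]
    top=(P[:,2]>.040)&(P[:,2]<.06)
    og=(h[:,0]<18)&(h[:,0]>4)&(h[:,1]>180)
    up=(P[:,2]>.004)&(h[:,1]<100)&(P[:,2]<.06)
    print(round(r['conf'],2),np.round(r['rect']),'up',top.sum(),np.median(P[top],0) if top.sum() else '', 'foot',P[og].mean(0) if og.sum() else '',og.sum(), 'green',(abs(h[:,0]-60)<15).mean().round(2))
    # top-disc from pixels: z>50mm
    t=P[:,2]>.0495
    if t.sum(): 
        cc=uv[t].mean(0); T=onplane(c,cc,.052)[0]
        f=(h[:,1]<90)
        if og.sum():
            A=onplane(c,uv[og],.014) ; a=A.mean(0)-T; print('  top',T,t.sum(),'pad ang',np.arctan2(a[1],a[0]),np.hypot(*a[:2]))
E
python3 m.py w1.png
```

```text
t 3.05 p [0.5097 0.2321 0.35  ] yaw 0.383 tilt [-0.    -0.001 -1.   ] q6 1.403 shift [ 0.0687 -0.1014 -0.0002] turn 0 q6 after(if +) 1.4
0.96 [238. 103.  41.  39.] up 204 [0.5485 0.358  0.0502] foot [0.5655 0.3739 0.0093] 111 green 0.0
  top [0.5485 0.3588 0.052 ] 150 pad ang 0.6871620912481556 0.022186184579171184
0.65 [329. 115.  35.  38.] up 186 [0.5777 0.2618 0.0503] foot [0.5895 0.2443 0.0115] 121 green 0.02
  top [0.5777 0.262  0.052 ] 149 pad ang -0.9833343531997307 0.021139390153379574
0.65 [326.  22.  42.  40.] up 250 [0.6653 0.298  0.0501] foot [0.6566 0.3171 0.0113] 148 green 0.57
  top [0.666  0.2978 0.052 ] 183 pad ang 2.0461816559080312 0.021365297353720728
```

Run:
```python
import cv2
from h import go
a=cv2.imread('pics/w1.png'); cv2.imwrite('pics/w1c.png',cv2.resize(a[0:160,200:400],None,fx=3,fy=3,interpolation=cv2.INTER_CUBIC))
go(0.585,0.095,0.35)
```

```text
t 3.1 p [0.5098 0.2318 0.3502] yaw 0.383 tilt [ 0. -0. -1.] q6 1.403 shift [0.0467 0.3875 0.0007] turn 0 q6 after(if +) 1.4
```

View pics/w1c.png

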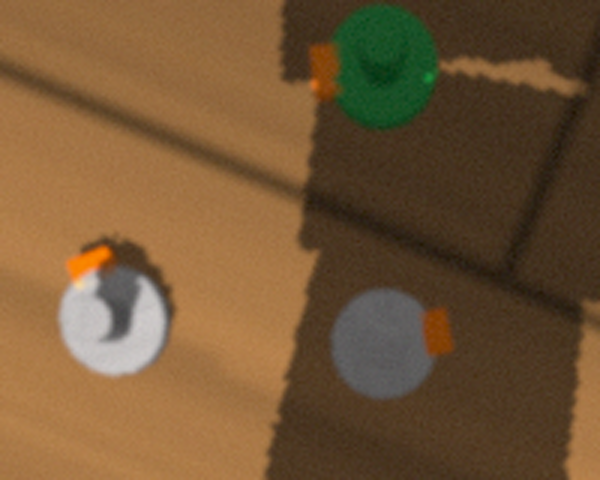

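Three candidates: green at (326,22) is the look-alike; the two grey steel ones at (238,103) and (329,115) with orange pads are the posts. Now the pot.

Call:
{"api": "play_rows", "payload": {"plan": [[85,[0.047,0.388,0],0],[85,[0.047,0.388,0],0],[85,[0.047,0.388,0],0],[85,[0.047,0.388,0],0],[85,[0.047,0.388,0],0]]}}

```text
time_s: 3.6
eef_pos: [0.5856, 0.0933, 0.3501]
eef_rot: [-0.0, 0.982, 0.188, -0.0]
wrist_force: [-0.6, 0.1, -0.5]
opening: 0.995
grasp_force: 0.0
```

```bash
cat > pot.py <<'E'
from h import *
from scipy.optimize import least_squares
np.set_printoptions(precision=4,suppress=True)
for n in ['wrist','top']:
    c=shot(n); save(c,n+'_pot%s.png'%sys.argv[1])
    P,col,uv=cloud(c); h=cv2.cvtColor(c['image'],cv2.COLOR_RGB2HSV)[uv[:,1],uv[:,0]]
    near=np.hypot(P[:,0]-.515,P[:,1]-.063)<.14
    rim=near&(P[:,2]>.0665)&(P[:,2]<.075)
    Q=P[rim]
    f=least_squares(lambda v:np.hypot(Q[:,0]-v[0],Q[:,1]-v[1])-v[2],[.515,.06,.0825],loss='soft_l1',f_scale=.002)
    print(n,'rim',f.x,rim.sum(),'z',np.median(Q[:,2]))
    red=near&((h[:,0]<6)|(h[:,0]>174))&(h[:,1]>150)
    rb=red&(P[:,2]>.055); A=P[rb].mean(0)-[*f.x[:2],0]; print(' block',P[rb].mean(0),rb.sum(),'ang',np.arctan2(A[1],A[0]),np.hypot(*A[:2]))
    if n=='wrist':
        im=np.zeros((480,640),np.uint8); t=red&(P[:,2]<.03); im[uv[t][:,1],uv[t][:,0]]=1
        k,l,s,ce=cv2.connectedComponentsWithStats(im)
        ts=[onplane(c,ce[i],.0065)[0] for i in range(1,k) if s[i,4]>=4]
        for T in ts: print('  tick',T)
E
python3 pot.py 1
```

```text
wrist rim [0.5173 0.0617 0.0819] 1940 z 0.06813351829940953
 block [0.5996 0.116  0.0742] 671 ang 0.5837040269478525 0.09861511223020619
  tick [0.5735 0.0666 0.0065]
  tick [0.5435 0.1115 0.0065]
  tick [0.5286 0.037  0.0065]
  tick [0.4988 0.0815 0.0065]
top rim [0.5188 0.061  0.0819] 260 z 0.06987173549910108
 block [nan nan nan] 0 ang nan nanpot.py:13: RuntimeWarning: Mean of empty slice.
  rb=red&(P[:,2]>.055); A=P[rb].mean(0)-[*f.x[:2],0]; print(' block',P[rb].mean(0),rb.sum(),'ang',np.arctan2(A[1],A[0]),np.hypot(*A[:2]))
  ret = um.true_divide(
```

```bash
python3 -c "
from h import *
go(0.5485,0.3585,0.12); go(0.5485,0.3585,0.020)"
```

```text
t 3.7 p [0.5849 0.0959 0.3503] yaw 0.383 tilt [-0.     0.001 -1.   ] q6 1.15 shift [ 0.1607 -0.6426  0.5762] turn 0 q6 after(if +) 1.15
t 3.7 p [0.5849 0.0959 0.3503] yaw 0.383 tilt [-0.     0.001 -1.   ] q6 1.15 shift [ 0.1606 -0.6425  0.8262] turn 0 q6 after(if +) 1.15
```

Call:
{"api": "play_rows", "payload": {"plan": [[50,[0.16,-0.643,0.45],0],[50,[0.16,-0.643,0.45],0],[50,[0.16,-0.643,0.45],0],[50,[0.16,-0.643,0.45],0],[50,[0.16,-0.643,0.45],0],[50,[0.16,-0.643,0.45],0],[50,[0.16,-0.643,0.45],0],[50,[0.16,-0.643,0.57],0],[50,[0.16,-0.643,0.65],0],[50,[0.16,-0.643,0.65],0]]}}

```text
time_s: 4.7
eef_pos: [0.544, 0.3577, 0.0852]
eef_rot: [0.001, 0.981, 0.192, -0.005]
wrist_force: [-0.5, -0.1, -0.5]
opening: 0.587
grasp_force: 0.0
```

```bash
python3 -c "
from h import *
go(0.5485,0.3585,0.021)"
```

```text
t 4.7 p [0.544  0.3577 0.0852] yaw 0.385 tilt [-0.009 -0.004 -1.   ] q6 1.585 shift [0.0127 0.0022 0.1603] turn 0 q6 after(if +) 1.59
```

Call:
{"api": "play_rows", "payload": {"plan": [[50,[0,0,0],0],[50,[0,0,0.08],0],[50,[0,0,0.173],0],[50,[0,0,0.173],0],[10,[0,0,0.173],0],[10,[0,0,0.173],0],[10,[0,0,0.173],0],[10,[0,0,0.173],0],[10,[0,0,0.173],0],[10,[0,0,0.173],0]]}}

```text
time_s: 5.7
eef_pos: [0.551, 0.3593, 0.0247]
eef_rot: [-0.0, 0.982, 0.191, 0.003]
wrist_force: [-0.3, -1.6, 7.8]
opening: 0.167
grasp_force: 58.4
```

```bash
python3 -c "
from h import *
o=get_obs();print(o['opening'],o['grasp_force']);go(0.525,0.0991,0.16,.385-.1);go(0.525,0.0991,0.16)"
```

```text
0.16655375057778152 58.43162298202515
t 5.7 p [0.551  0.3593 0.0247] yaw 0.384 tilt [ 0.005  0.002 -1.   ] q6 1.585 shift [-0.3019  0.5789 -0.34  ] turn 0.0314 q6 after(if +) 1.68
t 5.7 p [0.551  0.3593 0.0247] yaw 0.384 tilt [ 0.005  0.002 -1.   ] q6 1.585 shift [-0.3019  0.5789 -0.34  ] turn 0 q6 after(if +) 1.59
```

Call:
{"api": "play_rows", "payload": {"plan": [[10,[0,0,-0.1],0],[10,[0,0,-0.22],0],[10,[0,0,-0.33],0],[10,[-0.299,0.579,-0.33],0.031],[10,[-0.299,0.579,-0.33],0.031],[10,[-0.299,0.579,-0.33],0.031],[10,[-0.299,0.579,-0.33],0.031],[10,[-0.299,0.579,-0.33],0.031],[10,[-0.299,0.579,-0.33],0.031],[10,[-0.299,0.579,-0.33],0.031]]}}

```text
time_s: 6.7
eef_pos: [0.5248, 0.0972, 0.1541]
eef_rot: [0.0, 0.99, 0.141, 0.001]
wrist_force: [0.4, 0.4, -1.7]
opening: 0.162
grasp_force: 59.0
```

Call:
{"api": "play_rows", "payload": {"plan": [[10,[0,0,0],0],[10,[0,0,0],0],[10,[0,0,0],0]]}}

```text
time_s: 7.0
eef_pos: [0.5243, 0.1004, 0.1529]
eef_rot: [-0.0, 0.99, 0.144, 0.0]
wrist_force: [-0.3, 0.2, -2.5]
opening: 0.168
grasp_force: 59.0
```

```bash
python3 -c "
from h import *
o=get_obs();print(o['opening'],o['grasp_force'],o['wrist_force']);go(0.525,0.0991,0.032,.286)
c=shot('side');save(c,'s1.png',(220,200,440,360),3)"
```

```text
0.1679853560983995 59.01450455188751 [-0.31610844  0.16581187 -2.47624243]
t 7.0 p [0.5243 0.1004 0.1529] yaw 0.289 tilt [ 0.  0. -1.] q6 1.249 shift [0.0007 0.0036 0.3023] turn 0.0008 q6 after(if +) 1.25
```

View pics/s1.png

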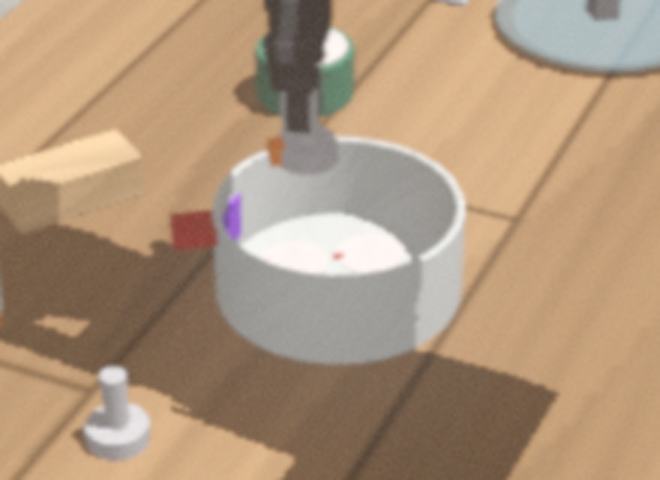

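Call:
{"api": "play_rows", "payload": {"plan": [[10,[0,0,0.12],0],[10,[0,0,0.22],0],[10,[0,0,0.29],0],[10,[0,0,0.304],0],[10,[0,0,0.304],0],[10,[0,0,0.304],0],[26,[0,0,0.304],0],[26,[0,0,0.304],0],[26,[0,0,0.304],0],[26,[0,0,0.15],0]]}}

```text
time_s: 8.05
eef_pos: [0.5184, 0.0989, 0.0749]
eef_rot: [-0.001, 0.99, 0.143, -0.007]
wrist_force: [-0.3, -0.8, -0.7]
opening: 0.307
grasp_force: 0.0
```

Call:
{"api": "play_rows", "payload": {"plan": [[26,[0,0,-0.1],0],[26,[0,0,-0.3],0],[26,[0,0,-0.35],0],[50,[0,0,-0.45],0],[50,[0,0,-0.5],0],[50,[0,0,-0.5],0],[50,[0,0,-0.5],0]]}}

```text
time_s: 8.75
eef_pos: [0.5242, 0.0989, 0.281]
eef_rot: [0.0, 0.99, 0.143, 0.0]
wrist_force: [0.3, 0.1, -1.2]
opening: 0.587
grasp_force: 0.0
```

```bash
python3 m.py w2.png; python3 -c "
from h import *
go(0.5777,0.262,0.09,-.4)"
```

```text
t 8.8 p [0.5236 0.0989 0.2799] yaw 0.286 tilt [-0.002  0.    -1.   ] q6 1.248 shift [ 0.119  -0.4369 -0.1752] turn 0 q6 after(if +) 1.25
0.84 [327. 191.  41.  42.] up 272 [0.5231 0.1005 0.0561] foot [0.5391 0.1122 0.0176] 137 green 0.01
  top [0.5215 0.1    0.052 ] 243 pad ang 0.6172144812740028 0.020982378625588036
0.66 [184.  92.  49.  43.] up 343 [0.5781 0.2595 0.0501] foot [0.5909 0.2431 0.0094] 183 green 0.01
  top [0.578  0.2606 0.052 ] 225 pad ang -0.9717448674771986 0.022918011333740846
0.44 [168.   3.  28.   5.] up 0  foot  0 green 0.33
t 8.85 p [0.5233 0.0989 0.2794] yaw 0.286 tilt [-0.003  0.    -1.   ] q6 1.248 shift [ 0.2469 -0.3522  0.473 ] turn 0.2185 q6 after(if +) 1.93
```

Call:
{"api": "play_rows", "payload": {"plan": [[50,[0.247,-0.352,0.3],0.2185],[50,[0.247,-0.352,0.3],0.2185],[50,[0.247,-0.352,0.3],0.2185],[50,[0.247,-0.352,0.3],0.2185],[50,[0.247,-0.352,0.473],0.2185],[50,[0.247,-0.352,0.473],0.2185],[50,[0.247,-0.352,0.473],0.2185],[50,[0.247,-0.352,0.473],0.2185],[50,[0.247,-0.352,0.473],0.2185]]}}

```text
time_s: 9.75
eef_pos: [0.5806, 0.2618, 0.0939]
eef_rot: [-0.001, 0.98, -0.199, 0.001]
wrist_force: [0.1, 0.3, -0.1]
opening: 0.586
grasp_force: 0.0
```

```bash
python3 -c "
from h import *
go(0.578,0.261,0.023,-.4)"
```

```text
t 9.75 p [0.5806 0.2618 0.0939] yaw -0.4 tilt [ 0.003  0.001 -1.   ] q6 2.209 shift [-0.0056  0.0046  0.1773] turn -0.0001 q6 after(if +) 2.21
```

Call:
{"api": "play_rows", "payload": {"plan": [[50,[-0.002,0,0.08],0],[50,[-0.002,0,0.168],0],[50,[-0.002,0,0.168],0],[10,[-0.002,0,0.168],0],[10,[-0.002,0,0.168],0],[10,[-0.002,0,0.168],0],[10,[-0.002,0,0.168],0],[10,[-0.002,0,0.168],0],[10,[-0.002,0,0.168],0]]}}

```text
time_s: 10.65
eef_pos: [0.5807, 0.2624, 0.0279]
eef_rot: [-0.001, 0.98, -0.199, 0.002]
wrist_force: [-0.7, -2.2, 7.6]
opening: 0.163
grasp_force: 58.4
```

```bash
python3 -c "
from h import *
go(0.51,0.0243,0.16,-.4+1.564)"
```

```text
t 10.65 p [0.5807 0.2624 0.0279] yaw -0.4 tilt [ 0.005  0.001 -1.   ] q6 2.21 shift [ 0.0703  0.6164 -0.3314] turn -0.4978 q6 after(if +) 0.65
```

Call:
{"api": "play_rows", "payload": {"plan": [[10,[0,0,-0.1],0],[10,[0,0,-0.22],0],[10,[0,0,-0.33],0],[10,[0.071,0.615,-0.33],-0.498],[10,[0.071,0.615,-0.33],-0.498],[10,[0.071,0.615,-0.33],-0.498],[10,[0.071,0.615,-0.33],-0.498],[10,[0.071,0.615,-0.33],-0.498],[10,[0.071,0.615,-0.33],-0.498],[10,[0.071,0.615,-0.33],-0.498]]}}

```text
time_s: 11.65
eef_pos: [0.5086, 0.0223, 0.1578]
eef_rot: [0.0, 0.955, 0.298, 0.001]
wrist_force: [0.4, 0.0, -2.4]
opening: 0.159
grasp_force: 59.1
```

```bash
python3 -c "
from h import *
go(0.51,0.0243,0.16,-.4+1.564)"
```

```text
t 11.65 p [0.5086 0.0223 0.1578] yaw 0.605 tilt [ 0.001 -0.001 -1.   ] q6 0.777 shift [ 0.0057 -0.0022 -0.0054] turn -0.178 q6 after(if +) 0.22
```

Call:
{"api": "play_rows", "payload": {"plan": [[10,[0,0,0],-0.17],[10,[0,0,0],-0.17],[10,[0,0,0],-0.17],[10,[0,0,0],-0.17],[10,[0,0,0],-0.17],[10,[0,0,0],-0.17]]}}

```text
time_s: 12.25
eef_pos: [0.5091, 0.0246, 0.1574]
eef_rot: [0.0, 0.844, 0.537, 0.0]
wrist_force: [0.8, 0.7, -2.9]
opening: 0.162
grasp_force: 59.2
```

```bash
python3 -c "
from h import *
go(0.51,0.0243,0.034,-.4+1.564)"
```

```text
t 12.25 p [0.5091 0.0246 0.1574] yaw 1.134 tilt [ 0.001 -0.    -1.   ] q6 0.252 shift [2.000e-04 2.200e-03 3.085e-01] turn -0.0097 q6 after(if +) 0.22
```

Call:
{"api": "play_rows", "payload": {"plan": [[10,[0,0,0.12],-0.01],[10,[0,0,0.22],-0.01],[10,[0,0,0.29],-0.01],[10,[0,0,0.308],-0.01],[10,[0,0,0.308],-0.01],[10,[0,0,0.308],-0.01],[26,[0,0,0.308],-0.01],[26,[0,0,0.308],-0.01],[26,[0,0,0.308],-0.01],[26,[0,0,0.15],-0.01]]}}

```text
time_s: 13.25
eef_pos: [0.5031, 0.0254, 0.0775]
eef_rot: [-0.005, 0.835, 0.551, -0.005]
wrist_force: [0.4, 0.2, -0.6]
opening: 0.306
grasp_force: 0.0
```

Call:
{"api": "play_rows", "payload": {"plan": [[26,[0,0,-0.1],0],[26,[0,0,-0.3],0],[26,[0,0,-0.35],0],[50,[0,0,-0.45],0],[50,[0.1,0,-0.5],0],[50,[0.1,0,-0.5],0],[50,[0.1,0,-0.5],0]]}}

```text
time_s: 13.95
eef_pos: [0.5247, 0.0619, 0.2841]
eef_rot: [0.0, 0.834, 0.552, 0.0]
wrist_force: [-0.7, -0.6, -1.0]
opening: 0.585
grasp_force: 0.0
```

```bash
python3 m.py w3.png
python3 - <<'E'
from h import *
np.set_printoptions(precision=4,suppress=True)
go(0.52,-.25,0.35,1.17)
c=shot('top')
for r in masks_of(c,'cover')[:2]: print(r['conf'],r['rect'])
h=cv2.cvtColor(c['image'],cv2.COLOR_RGB2HSV)
P,col,uv=cloud(c)
near=np.hypot(P[:,0]-.465,P[:,1]+.37)<.13
k=near&(P[:,2]>.035)&(P[:,2]<.06); print('knob',P[k].mean(0),np.median(P[k],0),k.sum(),onplane(c,uv[k].mean(0),.045))
hh=h[uv[:,1],uv[:,0]]; y=near&(abs(hh[:,0]-26)<6)&(hh[:,1]>180); print('yellow',onplane(c,uv[y].mean(0),.011) if y.sum() else '',y.sum())
E
```

```text
t 14.0 p [0.5241 0.0614 0.283 ] yaw 1.168 tilt [-0.001 -0.    -1.   ] q6 0.294 shift [ 0.4987 -0.2236 -0.1677] turn 0 q6 after(if +) 0.29
0.91 [328. 231.  37.  48.] up 271 [0.5082 0.0255 0.056 ] foot [0.5265 0.0365 0.0166] 117 green 0.0
  top [0.5075 0.0233 0.052 ] 229 pad ang 0.5901941593449901 0.022613454245860275
0.73 [311. 156.  43.  41.] up 262 [0.5222 0.1003 0.0563] foot [0.5388 0.1119 0.0178] 136 green 0.02
  top [0.5217 0.0998 0.052 ] 250 pad ang 0.6106260075303985 0.020815788741050615
t 14.05 p [0.5238 0.0611 0.2825] yaw 1.168 tilt [-0.002 -0.    -1.   ] q6 0.294 shift [-0.7193  0.2962 -0.1688] turn -0.0008 q6 after(if +) 0.29
0.69 [462.1, 276.2, 75.9, 75.0]
knob [ 0.4656 -0.3716  0.0435] [ 0.4654 -0.3719  0.0436] 102 [[ 0.4656 -0.3712  0.045 ]]
yellow  0
```

Call:
{"api": "play_rows", "payload": {"plan": [[60,[-0.72,0.296,-0.15],0.627],[60,[-0.72,0.296,-0.15],0.627],[60,[-0.72,0.296,-0.15],0.627],[60,[-0.72,0.296,-0.15],0.627],[60,[-0.72,0.296,-0.15],0.627],[60,[-0.72,0.296,-0.15],0.627],[60,[-0.72,0.296,-0.15],0.627],[60,[-0.72,0.296,-0.15],0.627],[60,[-0.72,0.296,-0.15],0.627],[60,[-0.72,0.296,-0.15],0.627]]}}

```text
time_s: 15.15
eef_pos: [0.5196, -0.2508, 0.3424]
eef_rot: [-0.0, 0.986, -0.169, -0.001]
wrist_force: [-0.5, 0.5, 0.3]
opening: 0.705
grasp_force: 0.0
```

Run:
```python
from h import *
go(0.518,-.425,0.34,-.8)
```

```text
t 15.15 p [ 0.5196 -0.2508  0.3424] yaw -0.341 tilt [-0.002  0.001 -1.   ] q6 1.256 shift [0.1416 0.4118 0.0055] turn 0.1463 q6 after(if +) 1.72
```

Call:
{"api": "play_rows", "payload": {"plan": [[60,[0.142,0.412,0],0.14],[60,[0.142,0.412,0],0.14],[60,[0.142,0.412,0],0.14],[60,[0.142,0.412,0],0.14],[60,[0.142,0.412,0],0.14],[60,[0.142,0.412,0],0.14],[60,[0.142,0.412,0],0.14]]}}

```text
time_s: 15.85
eef_pos: [0.5203, -0.4233, 0.3433]
eef_rot: [-0.0, 0.926, -0.376, -0.0]
wrist_force: [0.3, -0.2, -0.1]
opening: 0.703
grasp_force: 0.0
```

```bash
cat > cov.py <<'E'
from h import *
np.set_printoptions(precision=4,suppress=True)
c=shot('wrist'); save(c,sys.argv[1]); go()
h=cv2.cvtColor(c['image'],cv2.COLOR_RGB2HSV)
P,col,uv=cloud(c); hh=h[uv[:,1],uv[:,0]]
near=np.hypot(P[:,0]-.465,P[:,1]+.37)<.14
k=near&(P[:,2]>.041)&(P[:,2]<.05)
im=np.zeros((480,640),np.uint8); im[uv[k][:,1],uv[k][:,0]]=1
n,l,s,ce=cv2.connectedComponentsWithStats(im); i=1+np.argmax(s[1:,4]); v,u=np.nonzero(l==i)
Q=onplane(c,np.c_[u,v],.045)[:,:2].astype(np.float32)
r=cv2.minAreaRect(Q*1000); print('knob',r,'n',len(Q))
y=near&(abs(hh[:,0]-27)<6)&(hh[:,1]>190)
from collections import Counter
im[:]=0; im[uv[y][:,1],uv[y][:,0]]=1
n,l,s,ce=cv2.connectedComponentsWithStats(im)
K=np.array(r[0])/1000
for i in range(1,n):
    if s[i,4]>15:
        T=onplane(c,ce[i],.011)[0][:2]; d=T-K; print('yellow',ce[i],s[i,4],T,'ang',np.arctan2(d[1],d[0]),np.hypot(*d))
E
python3 cov.py w4.png
```

```text
t 15.9 p [ 0.5205 -0.4231  0.3437] yaw -0.771 tilt [-0.     0.001 -1.   ] q6 1.483 shift [0. 0. 0.] turn 0 q6 after(if +) 1.48
knob ((464.3482971191406, -373.8681640625), (23.587936401367188, 23.939342498779297), 37.98893356323242) n 409
```

View pics/w4.png

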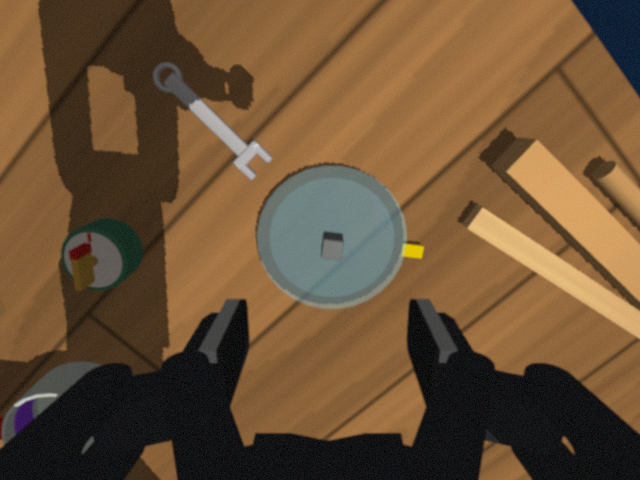

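Run:
```python
from h import *
c=shot('wrist'); h=cv2.cvtColor(c['image'],cv2.COLOR_RGB2HSV)
print(h[251,413])
m=(abs(h[...,0].astype(int)-h[251,413,0])<5)&(h[...,1]>200); m[:,:395]=0;m[:,435:]=0;m[:235]=0;m[270:]=0
v,u=np.nonzero(m); Q=onplane(c,np.c_[u,v],.011)[:,:2]; K=np.array([.46435,-.37387]); 
d=Q.mean(0)-K; print(len(u),Q.mean(0),np.arctan2(d[1],d[0]),np.hypot(*d)); print(cv2.minAreaRect((Q*1000).astype(np.float32)))
# flange circle: edge from colour segmentation
for r in masks_of(c,'cover')[:1]:
    v,u=np.nonzero(r['mask']); cn=max(cv2.findContours(r['mask'].astype(np.uint8),0,1)[0],key=len)[:,0]
    E=onplane(c,cn,.009)[:,:2]; print('circle',cv2.minEnclosingCircle((E*1000).astype(np.float32)), r['conf'])
    from scipy.optimize import least_squares
    f=least_squares(lambda p:np.hypot(E[:,0]-p[0],E[:,1]-p[1])-.092,K,loss='soft_l1',f_scale=.001); print(f.x)
    d=Q.mean(0)-f.x; print('tab ang',np.arctan2(d[1],d[0]),np.hypot(*d))
```

```text
[ 26 255 226]
262 [ 0.38493545 -0.4367936 ] -2.471537781120402 0.10132151479834521
((385.59307861328125, -436.3680419921875), (25.142709732055664, 18.315698623657227), 39.036956787109375)
circle ((454.1253356933594, -378.8134460449219), 102.42192840576172) 0.89
[ 0.46300876 -0.37348469]
tab ang -2.460246296506154 0.10051596255917408
```

Run:
```python
from h import *
go(0.464,-.3738,0.10,-.9)
```

```text
t 16.0 p [ 0.5208 -0.4231  0.3441] yaw -0.771 tilt [ 0. -0. -1.] q6 1.483 shift [-0.1879  0.0105  0.6102] turn 0.0411 q6 after(if +) 1.61
```

Call:
{"api": "play_rows", "payload": {"plan": [[60,[-0.188,0.0105,0.3],0.041],[60,[-0.188,0.0105,0.6],0.041],[60,[-0.188,0.0105,0.6],0.041],[60,[-0.188,0.0105,0.6],0.041],[60,[-0.188,0.0105,0.6],0.041],[60,[-0.188,0.0105,0.6],0.041],[60,[-0.188,0.0105,0.6],0.041],[60,[-0.188,0.0105,0.6],0.041],[60,[-0.188,0.0105,0.6],0.041]]}}

```text
time_s: 16.9
eef_pos: [0.4657, -0.377, 0.1073]
eef_rot: [0.001, 0.9, -0.435, 0.003]
wrist_force: [0.5, -0.2, -0.3]
opening: 0.701
grasp_force: 0.0
```

Run:
```python
from h import *
go(0.464,-.3738,0.022,-.9)
```

```text
t 16.9 p [ 0.4657 -0.377   0.1073] yaw -0.901 tilt [ 0.004 -0.005 -1.   ] q6 1.593 shift [-0.0102 -0.0016  0.2132] turn -0.0003 q6 after(if +) 1.59
```

Call:
{"api": "play_rows", "payload": {"plan": [[60,[-0.004,0,0.1],0],[60,[-0.004,0,0.19],0],[60,[-0.004,0,0.205],0],[60,[-0.004,0,0.205],0],[60,[-0.004,0,0.205],0]]}}

```text
time_s: 17.4
eef_pos: [0.464, -0.3753, 0.0242]
eef_rot: [0.001, 0.9, -0.435, 0.002]
wrist_force: [0.4, 0.8, 0.4]
opening: 0.702
grasp_force: 0.0
```

Call:
{"api": "play_rows", "payload": {"plan": [[15,[0,0,0],0],[15,[0,0,0],0],[15,[0,0,0],0],[15,[0,0,0],0],[15,[0,0,0],0],[15,[0,0,0],0]]}}

```text
time_s: 18.0
eef_pos: [0.4635, -0.3745, 0.0234]
eef_rot: [0.001, 0.9, -0.435, 0.001]
wrist_force: [-1.2, 0.6, 6.7]
opening: 0.267
grasp_force: 60.4
```

Call:
{"api": "play_rows", "payload": {"plan": [[15,[0,0,-0.08],0],[15,[0,0,-0.2],0],[15,[0,0,-0.35],0],[15,[-0.77,-0.784,-0.35],-0.5],[15,[-0.77,-0.784,-0.35],-0.5],[15,[-0.77,-0.784,-0.35],-0.5],[15,[-0.77,-0.784,-0.35],-0.5],[15,[-0.77,-0.784,-0.35],-0.5],[15,[-0.77,-0.784,-0.35],-0.5],[15,[-0.77,-0.784,-0.35],-0.5]]}}

```text
time_s: 19.0
eef_pos: [0.5057, -0.0243, 0.1598]
eef_rot: [-0.0, 0.997, 0.077, 0.0]
wrist_force: [1.7, 0.3, -2.9]
opening: 0.268
grasp_force: 59.5
```

Run:
```python
from h import *
o=get_obs();print(o['grasp_force'],o['opening'],o['wrist_force'],o['torque']);go(0.5175,.0617,0.165,2.157)
```

```text
59.476940631866455 0.26799035657792064 [ 1.69198348  0.27915714 -2.9256073 ] [-0.00617174 -0.08071013 -0.00903211]
t 19.0 p [ 0.5057 -0.0243  0.1598] yaw 0.155 tilt [ 0.  0. -1.] q6 1.133 shift [ 0.0623 -0.208  -0.0131] turn -0.6373 q6 after(if +) -0.87
```

Call:
{"api": "play_rows", "payload": {"plan": [[15,[0.062,-0.2,-0.013],-0.62],[15,[0.062,-0.2,-0.013],-0.62],[15,[0.062,-0.2,-0.013],-0.62],[15,[0.062,-0.2,-0.013],-0.62],[15,[0.062,-0.2,-0.013],-0.62],[15,[0.062,-0.2,-0.013],-0.62],[15,[0.062,-0.2,-0.013],-0.62],[15,[0.062,-0.2,-0.013],-0.62],[15,[0.062,-0.2,-0.013],-0.62],[15,[0.062,-0.2,-0.013],-0.62]]}}

```text
time_s: 20.0
eef_pos: [0.5184, 0.0564, 0.1646]
eef_rot: [-0.0, 0.677, 0.736, -0.0]
wrist_force: [-0.2, -0.4, -1.6]
opening: 0.269
grasp_force: 59.6
```

Call:
{"api": "play_rows", "payload": {"plan": [[15,[0,0,0],-0.13],[15,[0,0,0],-0.13],[15,[0,0,0],-0.13],[15,[0,0,0],-0.13],[15,[0,0,0],-0.13]]}}

```text
time_s: 20.5
eef_pos: [0.5185, 0.0564, 0.1647]
eef_rot: [-0.0, 0.517, 0.856, -0.0]
wrist_force: [0.1, -0.5, -1.7]
opening: 0.267
grasp_force: 59.6
```

Run:
```python
from h import *
np.set_printoptions(precision=4,suppress=True)
go(0.5175,.0617,0.165,2.157)
c=shot('top'); P,col,uv=cloud(c); hh=cv2.cvtColor(c['image'],cv2.COLOR_RGB2HSV)
m=(abs(hh[...,0].astype(int)-26)<5)&(hh[...,1]>220)&(hh[...,2]>120)
n,l,s,ce=cv2.connectedComponentsWithStats(m.astype(np.uint8))
for i in range(1,n):
    if s[i,4]>8:print(ce[i],s[i,4],onplane(c,ce[i],.15))
save(c,'t3.png',(220,180,360,320),4)
```

```text
t 20.5 p [0.5185 0.0564 0.1647] yaw 2.054 tilt [-0.  0. -1.] q6 -0.603 shift [ 0.0129  0.0038 -0.0007] turn -0.0327 q6 after(if +) -0.71
```

View pics/t3.png

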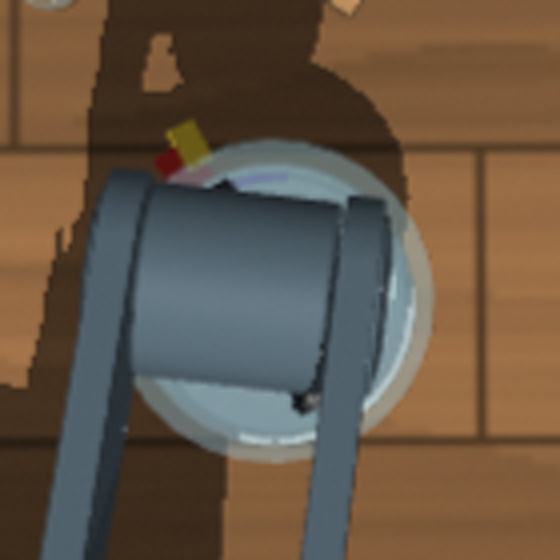

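Call:
{"api": "play_rows", "payload": {"plan": [[15,[0.013,0.004,0],-0.033],[15,[0.013,0.004,0.05],-0.033],[15,[0.013,0.004,0.1],-0.033],[15,[0.013,0.004,0.13],-0.033],[15,[0.013,0.004,0.13],-0.033],[15,[0.013,0.004,0.13],-0.033],[15,[0.013,0.004,0.13],-0.033]]}}

```text
time_s: 21.25
eef_pos: [0.5187, 0.0616, 0.1139]
eef_rot: [0.001, 0.471, 0.882, 0.0]
wrist_force: [0.6, 0.2, -2.4]
opening: 0.266
grasp_force: 59.6
```

Run:
```python
from h import *
np.set_printoptions(precision=4,suppress=True)
go(0.5175,.0617,0.088,2.157)
c=shot('side'); save(c,'s4.png',(240,210,400,330),4)
```

```text
t 21.25 p [0.5187 0.0616 0.1139] yaw 2.161 tilt [ 0.002 -0.    -1.   ] q6 -0.699 shift [ 0.0019 -0.0024  0.0648] turn 0.0011 q6 after(if +) -0.7
```

View pics/s4.png

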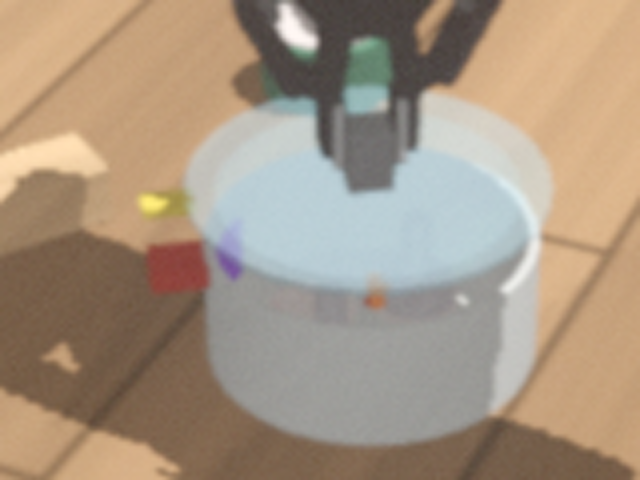

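Call:
{"api": "play_rows", "payload": {"plan": [[15,[0.001,-0.001,0.02],0],[15,[0.001,-0.001,0.04],0],[15,[0.001,-0.001,0.055],0],[15,[0.001,-0.001,0.062],0],[15,[0.001,-0.001,0.062],0],[15,[0.001,-0.001,0.062],0]]}}

```text
time_s: 21.9
eef_pos: [0.5179, 0.0611, 0.0889]
eef_rot: [0.001, 0.471, 0.882, -0.0]
wrist_force: [-2.4, -3.5, 6.0]
opening: 0.265
grasp_force: 60.8
```

Call:
{"api": "play_rows", "payload": {"plan": [[15,[0,0,0.006],0],[15,[0,0,0.006],0],[15,[0,0,0.006],0]]}}

```text
time_s: 22.2
eef_pos: [0.5182, 0.0611, 0.0873]
eef_rot: [0.001, 0.471, 0.882, -0.0]
wrist_force: [-3.7, -1.2, 12.5]
opening: 0.269
grasp_force: 61.7
```

Seated by the height reading (0.0873). Release and rise.

Call:
{"api": "play_rows", "payload": {"plan": [[50,[0,0,0],0],[50,[0,0,0],0],[50,[0,0,0],0],[50,[0,0,-0.08],0],[50,[0,0,-0.2],0],[50,[0,0,-0.4],0],[50,[0,0,-0.6],0],[50,[0,0,-0.6],0],[50,[0,0,-0.6],0],[50,[0,0,-0.6],0]]}}

```text
time_s: 23.2
eef_pos: [0.5184, 0.0618, 0.328]
eef_rot: [0.002, 0.471, 0.882, 0.001]
wrist_force: [0.0, 0.1, 0.1]
opening: 0.587
grasp_force: 0.0
```

```bash
cat > chk.py <<'E'
from h import *
np.set_printoptions(precision=4,suppress=True)
c=shot('wrist'); save(c,sys.argv[1]); go()
P,col,uv=cloud(c); h=cv2.cvtColor(c['image'],cv2.COLOR_RGB2HSV)[uv[:,1],uv[:,0]]
C=np.array([.5175,.0617]); r=np.hypot(*(P[:,:2]-C).T)
k=(r<.03)&(P[:,2]>.1); print('knob',cv2.minAreaRect((onplane(c,uv[k],.109)[:,:2]*1000).astype(np.float32)),P[k].mean(0))
f=(r<.09)&(r>.03)&(P[:,2]>.068)&(P[:,2]<.09)
A=np.c_[P[f][:,:2]-C,np.ones(f.sum())]
for _ in range(3):
    s=np.linalg.lstsq(A,P[f][:,2],rcond=None)[0]
print('plane tilt,z',s,f.sum(), 'resid',np.std(P[f][:,2]-A@s))
y=(r<.13)&(abs(h[:,0].astype(int)-26)<5)&(h[:,1]>200)&(P[:,2]>.06)
for nm,q,z in (('yellow',y,.075),('red',(r<.13)&((h[:,0]<6)|(h[:,0]>174))&(h[:,1]>150)&(P[:,2]>.055),.066)):
    if q.sum():
        T=onplane(c,uv[q],z).mean(0)[:2]-C; print(nm,q.sum(),np.arctan2(T[1],T[0]),np.hypot(*T),P[q].mean(0))
E
python3 chk.py w5.png
```

```text
t 23.25 p [0.5173 0.0619 0.3254] yaw 2.161 tilt [ 0. -0. -1.] q6 -0.699 shift [0. 0. 0.] turn 0 q6 after(if +) -0.7
knob ((606.534912109375, -66.57015991210938), (326.62506103515625, 340.4736328125), 33.45574188232422) [0.51   0.0718 0.3858]
plane tilt,z [0.0006 0.0001 0.0734] 23175 resid 0.0007813393135761814
yellow 361 0.4855784992855763 0.09767049839383372 [0.5983 0.1175 0.0873]
red 151 0.19231609535263164 0.09172153452520025 [0.5865 0.1128 0.1136]
```

View pics/w5.png

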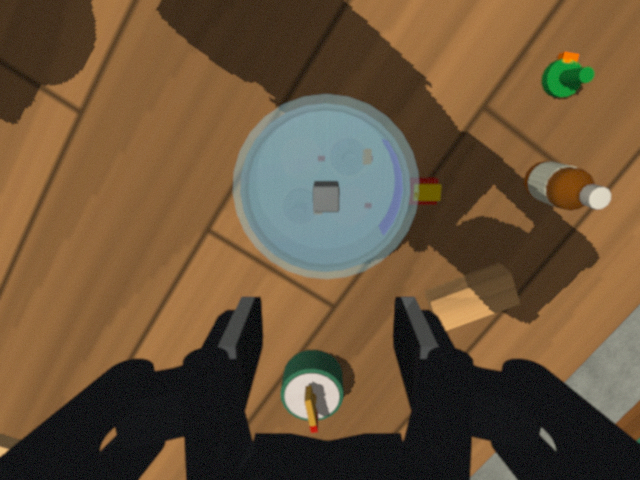

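Run:
```python
from h import *
np.set_printoptions(precision=4,suppress=True)
c=shot('wrist'); P,col,uv=cloud(c); h=cv2.cvtColor(c['image'],cv2.COLOR_RGB2HSV)
C=np.array([.5175,.0617])
k=(np.hypot(*(P[:,:2]-C).T)<.03)&(P[:,2]>.1)&(P[:,2]<.115)
r=cv2.minAreaRect((onplane(c,uv[k],.109)[:,:2]*1000).astype(np.float32)); print(r)
hh=h[160:220,412:445]; v,u=np.nonzero((abs(hh[...,0].astype(int)-27)<5)&(hh[...,1]>180)); Q=onplane(c,np.c_[u+412,v+160],.075)[:,:2]
q=cv2.minAreaRect((Q*1000).astype(np.float32)); d=Q.mean(0)-np.array(r[0])/1000; print(len(u),q,np.arctan2(d[1],d[0]),np.hypot(*d))
go(.648,-.163,.2)
# key blade: top cam and wrist
for c in (c,shot('top')):
    P,col,uv=cloud(c); n=np.hypot(P[:,0]-.648,P[:,1]+.163)<.045
    h=cv2.cvtColor(c['image'],cv2.COLOR_RGB2HSV)[uv[:,1],uv[:,0]]
    b=n&(P[:,2]>.07)&(P[:,2]<.095); print('blade',b.sum(),P[b].mean(0),cv2.minAreaRect((onplane(c,uv[b],.081)[:,:2]*1000).astype(np.float32)))
    t=n&(P[:,2]>.035)&(P[:,2]<.06); print('timer',cv2.minEnclosingCircle((onplane(c,uv[t],.045)[:,:2]*1000).astype(np.float32)))
    rd=n&((h[:,0]<5)|(h[:,0]>175))&(h[:,1]>170); print('red',onplane(c,uv[rd],.081).mean(0),rd.sum())
```

```text
((516.3922729492188, 63.091773986816406), (23.21411895751953, 24.49645233154297), 33.713165283203125)
355 ((602.0477294921875, 119.32490539550781), (21.40716552734375, 16.81134033203125), 32.734703063964844) 0.5875761736440397 0.10248237883304895
t 23.3 p [0.5166 0.0619 0.3238] yaw 2.161 tilt [-0.002  0.    -1.   ] q6 -0.699 shift [-0.6506 -0.0393  0.3086] turn 0 q6 after(if +) -0.7
blade 303 [ 0.6467 -0.1639  0.078 ] ((645.1808471679688, -161.38726806640625), (9.926901817321777, 54.255126953125), 42.413063049316406)
timer ((644.7279663085938, -161.48605346679688), 41.80963134765625)
red [ 0.6598 -0.1778  0.081 ] 29
blade 69 [ 0.65   -0.1655  0.0798] ((649.549072265625, -165.09811401367188), (6.787841320037842, 46.047672271728516), 44.75346755981445)
timer ((649.487548828125, -164.54910278320312), 39.843013763427734)
red [ 0.6636 -0.1782  0.081 ] 9
```

```bash
python3 -c "
from h import *
go(.595,-.11,.27,2.34)"
```

```text
t 23.35 p [0.5162 0.0619 0.3231] yaw 2.161 tilt [-0.004  0.001 -1.   ] q6 -0.699 shift [-0.4671 -0.0751  0.1318] turn -0.057 q6 after(if +) -0.88
```

Call:
{"api": "play_rows", "payload": {"plan": [[40,[-0.467,-0.075,0.13],-0.057],[40,[-0.467,-0.075,0.13],-0.057],[40,[-0.467,-0.075,0.13],-0.057],[40,[-0.467,-0.075,0.13],-0.057],[40,[-0.467,-0.075,0.13],-0.057],[40,[-0.467,-0.075,0.13],-0.057],[40,[-0.467,-0.075,0.13],-0.057],[40,[-0.467,-0.075,0.13],-0.057]]}}

```text
time_s: 24.15
eef_pos: [0.596, -0.1087, 0.2738]
eef_rot: [-0.0, 0.389, 0.921, 0.0]
wrist_force: [0.0, 0.3, 0.5]
opening: 0.469
grasp_force: 0.0
```

```bash
cat > key.py <<'E'
from h import *
np.set_printoptions(precision=4,suppress=True)
c=shot('wrist'); save(c,sys.argv[1])
P,col,uv=cloud(c); n=np.hypot(P[:,0]-.648,P[:,1]+.163)<.055
h=cv2.cvtColor(c['image'],cv2.COLOR_RGB2HSV)[uv[:,1],uv[:,0]]
b=n&(P[:,2]>.074)&(P[:,2]<.09); r=cv2.minAreaRect((onplane(c,uv[b],.081)[:,:2]*1000).astype(np.float32)); print('blade',b.sum(),P[b].mean(0),r)
t=n&(P[:,2]>.038)&(P[:,2]<.055); print('timer',cv2.minEnclosingCircle((P[t][:,:2]*1000).astype(np.float32)))
rd=n&((h[:,0]<5)|(h[:,0]>175))&(h[:,1]>170)&(P[:,2]>.074); T=onplane(c,uv[rd],.081).mean(0)[:2]; d=T-np.array(r[0])/1000; print('red',T,rd.sum(),np.arctan2(d[1],d[0]))
Q=P[b][:,:2]-P[b][:,:2].mean(0); w=np.linalg.svd(Q,full_matrices=False)[2][0]; print('axis',np.arctan2(w[1],w[0]))
go(float(r[0][0])/1000,float(r[0][1])/1000,.1,2.34)
E
python3 key.py w6.png
```

```text
blade 444 [ 0.6478 -0.1655  0.0793] ((647.2615356445312, -164.91021728515625), (7.847530364990234, 48.782352447509766), 42.3098030090332)
timer ((647.980224609375, -165.50018310546875), 39.949649810791016)
red [ 0.6603 -0.1787] 56 -0.8131515833846608
axis -0.8320837033512701
t 24.2 p [ 0.5962 -0.1088  0.2741] yaw 2.342 tilt [ 0.001 -0.    -1.   ] q6 -1.147 shift [-0.1895 -0.0063  0.4354] turn 0.0005 q6 after(if +) -1.15
```

Call:
{"api": "play_rows", "payload": {"plan": [[40,[-0.19,-0.006,0.2],0.01],[40,[-0.19,-0.006,0.4],0.01],[40,[-0.19,-0.006,0.4],0.01],[40,[-0.19,-0.006,0.4],0.01],[40,[-0.19,-0.006,0.4],0.01],[40,[-0.19,-0.006,0.4],0.01],[40,[-0.19,-0.006,0.54],0.01],[40,[-0.19,-0.006,0.54],0.01],[40,[-0.19,-0.006,0.54],0.01]]}}

```text
time_s: 25.1
eef_pos: [0.6472, -0.1655, 0.0586]
eef_rot: [-0.0, 0.404, 0.915, 0.0]
wrist_force: [0.2, -0.9, -0.1]
opening: 0.466
grasp_force: 0.0
```

```bash
python3 -c "
from h import *
go(.6477,-.165,.057,2.31); print(get_obs()['wrist_force'])"
```

```text
t 25.1 p [ 0.6472 -0.1655  0.0586] yaw 2.309 tilt [-0.001  0.    -1.   ] q6 -1.166 shift [0.0002 0.0018 0.004 ] turn -0.0002 q6 after(if +) -1.17
[ 0.22911413 -0.92761362 -0.13509086]
```

Call:
{"api": "play_rows", "payload": {"plan": [[0,[0,0,0],0],[0,[0,0,0],0],[0,[0,0,0],0],[0,[0,0,0],0],[0,[0,0,0],0],[0,[0,0,0],0]]}}

```text
time_s: 25.7
eef_pos: [0.649, -0.1671, 0.0609]
eef_rot: [0.002, 0.404, 0.915, -0.0]
wrist_force: [-1.7, -0.0, 7.0]
opening: 0.077
grasp_force: 60.7
```

Call:
{"api": "play_rows", "payload": {"plan": [[0,[0,0,0],0.42],[0,[0,0,0],0.42],[0,[0,0,0],0.42],[0,[0,0,0],0.42],[0,[0,0,0],0.42],[0,[0,0,0],0.42],[0,[0,0,0],0.42],[0,[0,0,0],0.42],[0,[0,0,0],0.42],[0,[0,0,0],0.42]]}}

```text
time_s: 26.7
eef_pos: [0.6486, -0.1671, 0.0609]
eef_rot: [0.001, 0.881, 0.473, 0.001]
wrist_force: [-2.9, 0.1, 8.8]
opening: 0.078
grasp_force: 60.9
```

Call:
{"api": "play_rows", "payload": {"plan": [[0,[0,0,0],0.42],[0,[0,0,0],0.42],[0,[0,0,0],0.42],[0,[0,0,0],0.42],[0,[0,0,0],0.42],[0,[0,0,0],0.42],[0,[0,0,0],0.42],[0,[0,0,0],0.42],[0,[0,0,0],0.42],[0,[0,0,0],0.42]]}}

```text
time_s: 27.7
eef_pos: [0.6484, -0.1667, 0.0609]
eef_rot: [0.0, 0.986, -0.166, 0.001]
wrist_force: [-3.9, 1.5, 8.8]
opening: 0.074
grasp_force: 61.0
```

Call:
{"api": "play_rows", "payload": {"plan": [[0,[0,0,0],0.42],[0,[0,0,0],0.42],[0,[0,0,0],0.42],[0,[0,0,0],0.42],[0,[0,0,0],0.42],[0,[0,0,0],0.42],[0,[0,0,0],0.42],[0,[0,0,0],0.42],[0,[0,0,0],0.42],[0,[0,0,0],0.42]]}}

```text
time_s: 28.7
eef_pos: [0.6488, -0.1664, 0.0609]
eef_rot: [0.001, -0.677, 0.736, -0.001]
wrist_force: [-1.4, 2.3, 8.6]
opening: 0.075
grasp_force: 60.9
```

```bash
python3 -c "
from h import *
go(.6477,-.165,.057,2.31); o=get_obs();print(o['wrist_force'],o['torque'],o['opening'],o['grasp_force'])"
```

```text
t 28.7 p [ 0.6488 -0.1664  0.0609] yaw -1.653 tilt [ 0.003 -0.001 -1.   ] q6 2.795 shift [-0.0032  0.0031  0.0098] turn 0.7385 q6 after(if +) 5.12
[-1.44650398  2.26771246  8.63687564] [ 0.62616346  0.49308235 -0.06444422] 0.07536402148246985 60.86276113986969
```

Call:
{"api": "play_rows", "payload": {"plan": [[40,[0,0,0],0],[40,[0,0,0],0],[40,[0,0,0],0],[40,[0,0,-0.12],0],[40,[0,0,-0.3],0],[40,[0,0,-0.3],-0.24],[40,[0,0,-0.3],-0.24],[40,[0,0,-0.3],-0.24],[40,[0,0,-0.3],-0.24],[40,[0,0,-0.3],-0.24]]}}

```text
time_s: 29.7
eef_pos: [0.6473, -0.1664, 0.1776]
eef_rot: [0.0, 0.902, -0.432, -0.0]
wrist_force: [-0.3, 0.2, -0.4]
opening: 0.473
grasp_force: 0.0
```

Call:
{"api": "play_rows", "payload": {"plan": [[40,[0,0,0],-0.46],[40,[0,0,0],-0.46],[40,[0,0,0],-0.46],[40,[0,0,0],-0.46],[40,[0,0,0],-0.46],[40,[0,0,0],-0.46],[40,[0,0,0],-0.46],[40,[0,0,0],-0.46],[40,[0,0,0],-0.46],[40,[0,0,0],-0.46]]}}

```text
time_s: 30.7
eef_pos: [0.6473, -0.1664, 0.1775]
eef_rot: [-0.0, 0.962, 0.272, -0.0]
wrist_force: [0.4, -0.4, -0.4]
opening: 0.471
grasp_force: 0.0
```

Call:
{"api": "play_rows", "payload": {"plan": [[40,[0,0,0],-0.3],[40,[0,0,0],-0.3],[40,[0,0,0],-0.3],[40,[0,0,0],-0.3],[40,[0,0,0],-0.3],[40,[0,0,0],-0.3],[40,[0,0,0],-0.3],[40,[0,0,0],-0.3]]}}

```text
time_s: 31.5
eef_pos: [0.6473, -0.1664, 0.1775]
eef_rot: [-0.0, 0.736, 0.677, -0.0]
wrist_force: [0.7, -0.1, -0.4]
opening: 0.469
grasp_force: 0.0
```

```bash
python3 key.py w7.png; python3 -c "
from h import *
c=shot('top'); P,col,uv=cloud(c)
go(.6477,-.165,.057,-1.653+3.1416)"
```

```text
blade 976 [ 0.6483 -0.1639  0.0793] ((648.1033935546875, -164.16769409179688), (46.58126449584961, 7.810117721557617), 85.50340270996094)
timer ((648.0803833007812, -165.5906524658203), 39.97420883178711)
red [ 0.6489 -0.1529] 221 1.5024520109311175
axis -1.645751907203121
t 31.55 p [ 0.6473 -0.1664  0.1775] yaw 1.486 tilt [-0.  0. -1.] q6 -0.344 shift [0.0057 0.0015 0.1937] turn -0.2717 q6 after(if +) -1.2
t 31.6 p [ 0.6474 -0.1664  0.1776] yaw 1.486 tilt [-0.  0. -1.] q6 -0.344 shift [0.0036 0.0006 0.3014] turn -0.0007 q6 after(if +) -0.35
```

Call:
{"api": "play_rows", "payload": {"plan": [[40,[0.004,0,0.15],0],[40,[0.004,0,0.3],0],[40,[0.004,0,0.3],0],[40,[0.004,0,0.3],0],[0,[0.004,0,0.3],0],[0,[0.004,0,0.3],0],[0,[0.004,0,0.3],0],[0,[0.004,0,0.3],0],[0,[0.004,0,0.3],0],[0,[0.004,0,0.3],0]]}}

```text
time_s: 32.6
eef_pos: [0.6489, -0.1655, 0.0605]
eef_rot: [0.002, 0.736, 0.677, 0.001]
wrist_force: [-1.9, 1.0, 6.7]
opening: 0.073
grasp_force: 61.1
```

Call:
{"api": "play_rows", "payload": {"plan": [[0,[0,0,0],0.23],[0,[0,0,0],0.23],[0,[0,0,0],0.23],[0,[0,0,0],0.23],[0,[0,0,0],0.23],[0,[0,0,0],0.23],[0,[0,0,0],0.23]]}}

```text
time_s: 33.3
eef_pos: [0.6497, -0.1659, 0.0606]
eef_rot: [0.002, 0.927, 0.375, 0.002]
wrist_force: [-0.2, -1.5, 6.2]
opening: 0.074
grasp_force: 61.1
```

```bash
python3 -c "
from h import *
go(); o=get_obs();print(o['wrist_force'],o['torque'],o['opening'],o['grasp_force'],o['joint_efforts'])"
```

```text
t 33.3 p [ 0.6497 -0.1659  0.0606] yaw 0.768 tilt [ 0.005 -0.003 -1.   ] q6 0.376 shift [0. 0. 0.] turn 0 q6 after(if +) 0.38
[-0.15799211 -1.52486365  6.2473577 ] [-0.21125946  0.00333401  0.02239418] 0.07444199639704133 61.08152389526367 [  0.7402076  -53.90960455 -27.23236978   0.29130693   0.29524597
   0.07224101]
```

Call:
{"api": "play_rows", "payload": {"plan": [[0,[0,0,0],0.1],[0,[0,0,0],0.1],[0,[0,0,0],0.1],[0,[0,0,0],0.1]]}}

```text
time_s: 33.7
eef_pos: [0.6499, -0.1662, 0.0605]
eef_rot: [0.002, 0.974, 0.225, 0.002]
wrist_force: [2.3, -2.2, 6.7]
opening: 0.079
grasp_force: 61.0
```

```bash
python3 -c "
from h import *
go(); o=get_obs();print(o['wrist_force'],o['torque'],o['opening'],o['joint_efforts'])"
```

```text
t 33.7 p [ 0.6499 -0.1662  0.0605] yaw 0.454 tilt [ 0.006 -0.003 -1.   ] q6 0.691 shift [0. 0. 0.] turn 0 q6 after(if +) 0.69
[ 2.31405735 -2.23024203  6.69788106] [-0.43050383 -0.11193804  0.014493  ] 0.07898013042957588 [  1.23945359 -54.24676895 -26.89035237   0.45014868   0.62744513
   0.17871362]
```

Call:
{"api": "play_rows", "payload": {"plan": [[0,[0,0,0],0.1],[0,[0,0,0],0.1],[0,[0,0,0],0.1],[0,[0,0,0],0.1]]}}

```text
time_s: 34.1
eef_pos: [0.65, -0.1666, 0.0606]
eef_rot: [0.002, 0.998, 0.07, 0.003]
wrist_force: [2.3, -3.3, 4.6]
opening: 0.076
grasp_force: 60.9
```

```bash
python3 -c "
from h import *
go(); o=get_obs();print(o['wrist_force'],o['torque'],o['opening'],o['joint_efforts'])"
```

```text
t 34.1 p [ 0.65   -0.1666  0.0606] yaw 0.14 tilt [ 0.006 -0.004 -1.   ] q6 1.004 shift [0. 0. 0.] turn 0 q6 after(if +) 1.0
[ 2.25862943 -3.25442591  4.55402702] [-0.60001799 -0.11185127 -0.03880853] 0.07630744723340423 [  1.95435114 -54.31092381 -26.48349345   0.70432395   0.88367226
   0.18581091]
```

Call:
{"api": "play_rows", "payload": {"plan": [[0,[0,0,0],0.08],[0,[0,0,0],0.08],[0,[0,0,0],0.08],[0,[0,0,0],0.08]]}}

```text
time_s: 34.5
eef_pos: [0.6499, -0.1669, 0.0605]
eef_rot: [0.002, 0.998, -0.056, 0.003]
wrist_force: [1.7, -5.0, 4.3]
opening: 0.073
grasp_force: 60.8
```

```bash
python3 -c "
from h import *
go(); o=get_obs();print(o['wrist_force'],o['torque'],o['opening'],o['joint_efforts'])"
```

```text
t 34.5 p [ 0.6499 -0.1669  0.0605] yaw -0.111 tilt [ 0.006 -0.004 -1.   ] q6 1.255 shift [0. 0. 0.] turn 0 q6 after(if +) 1.26
[ 1.72616618 -5.01246636  4.31480561] [-0.74311784 -0.1545955   0.02319132] 0.07268737126194486 [ 2.55891435e+00 -5.44271815e+01 -2.63674664e+01  9.33095198e-01
  9.78002027e-01  4.44313441e-02]
```

Call:
{"api": "play_rows", "payload": {"plan": [[40,[0,0,0],0],[40,[0,0,0],0],[40,[0,0,0],0],[40,[0,0,-0.15],0],[40,[0,0,-0.35],0],[40,[0.19,0,-0.5],0],[40,[0.19,0,-0.5],0],[40,[0.19,0,-0.5],0],[40,[0.19,0,-0.5],0]]}}

```text
time_s: 35.4
eef_pos: [0.726, -0.1739, 0.2623]
eef_rot: [0.001, 0.998, -0.056, 0.004]
wrist_force: [-0.4, 0.3, -0.6]
opening: 0.469
grasp_force: 0.0
```

```bash
python3 key.py w8.png; python3 -c "
import cv2;a=cv2.imread('pics/w8.png');cv2.imwrite('pics/w8c.png',cv2.resize(a[130:330,220:440],None,fx=3,fy=3))"
```

```text
blade 449 [ 0.65   -0.1653  0.0793] ((650.9310913085938, -165.4564208984375), (7.041940689086914, 47.0815544128418), 83.39443969726562)
timer ((648.367431640625, -165.2145538330078), 39.92375946044922)
red [ 0.6687 -0.1673] 93 -0.10359151775144618
axis 3.0297910728713027
t 35.45 p [ 0.7241 -0.1734  0.2589] yaw -0.113 tilt [ 0.002 -0.001 -1.   ] q6 1.29 shift [-0.1849  0.0008  0.3969] turn -0.7809 q6 after(if +) -1.16
```

View pics/w8c.png

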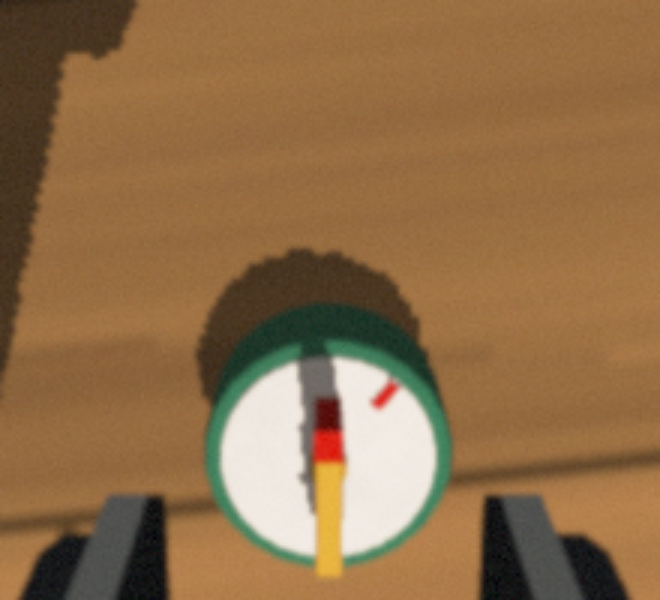

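Run:
```python
from h import *
np.set_printoptions(precision=4,suppress=True)
C=np.array([.5175,.0617])
for n in('top','side'):
    c=shot(n); P,col,uv=cloud(c); h=cv2.cvtColor(c['image'],cv2.COLOR_RGB2HSV)[uv[:,1],uv[:,0]]
    r=np.hypot(*(P[:,:2]-C).T)
    k=(r<.03)&(P[:,2]>.1)&(P[:,2]<.12); print(n,'knob',k.sum(),onplane(c,uv[k],.109).mean(0))
    f=(r<.09)&(r>.03)&(P[:,2]>.066)&(P[:,2]<.09); A=np.c_[P[f][:,:2]-C,np.ones(f.sum())]; print(np.linalg.lstsq(A,P[f][:,2],rcond=None)[0],f.sum())
    y=(r<.14)&(abs(h[:,0].astype(int)-26)<6)&(h[:,1]>200)&(P[:,2]>.06)
    if y.sum(): T=onplane(c,uv[y],.075).mean(0)[:2]-C; print('tab',y.sum(),np.arctan2(T[1],T[0]))
    for q in masks_of(c,'post0'): Q=onplane(c,q['rect'][:2],.03)[0]; print('post',round(q['conf'],2),Q)
save(shot('top'),'t9.png',(220,180,360,320),4)
```

```text
top knob 102 [0.5188 0.0623 0.109 ]
[-0.0004 -0.0005  0.0745] 3822
tab 22 0.5645338156466363
post 0.48 [0.6668 0.2951 0.03  ]
side knob 126 [0.514  0.0693 0.109 ]
[-0.0002 -0.0011  0.0752] 3026
post 0.76 [0.6615 0.3058 0.03  ]
```

View pics/t9.png

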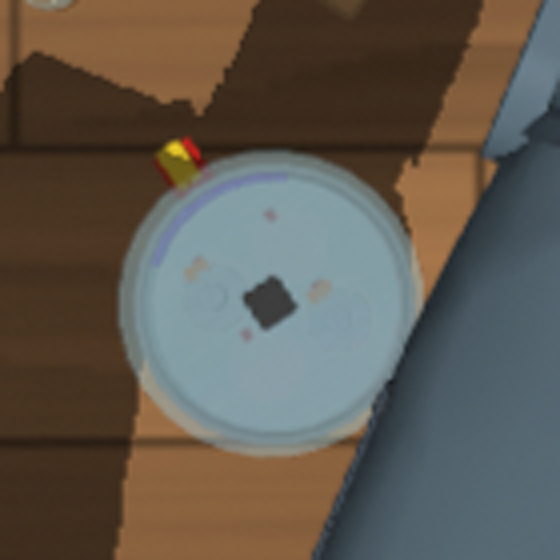

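The cover is level with its tab over the red block. Both posts stand on their spots, with their pads at (195,268) and (320,290) facing the lamp. The key is at about 5.56 rad.

```bash
python3 -c "
from bench import *
print(hand_in())"
```

```text
the job is handed in; nothing more can be done
None
```

The job is handed in, with no verdict returned: by my last camera check both posts stand on their own spots with pads to the lamp, the cover is seated level with its tab over the red block, and the key is wound to about 5.56 rad.

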